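Mount a shoe last on the jack and tighten its clamp bolt to the click

ROBOT

A 7-joint arm with a two-finger parallel gripper is mounted at the origin on the work surface. World frame = base frame: x ahead of the robot, y to its left, z up, the work surface at z = 0. Lengths are in m, angles in rad, forces in N, time in s.
With the tool pointing down it reaches from about 0.35 to 0.9 m from the base axis. Payload 8.1 kg.
Tool frame: the origin (TCP) lies midway between the tips of the shut fingers; the grasp point (between the pads) lies 19 mm behind it; z points along the fingers, y is the line along which they close (so a half turn about z gives the same grasp; the last joint's range is limited). The gripper opens to 92 mm and grips with 3 to 60 N. Pads are 19 mm wide; open, the fingers measure 130 mm over their backs; the gripper's body (75 mm by 190 mm) begins 47 mm behind the grasp point.
Start: joints at [1.133, 0.434, 0.025, 1.573, -0.012, 1.134, -0.075], TCP at [0.205, -0.59, 0.227] pointing down, gripper open.
Joint ranges: [-2.62, 2.62], [-0.44, 2.09], [-1.27, 1.32], [0.08, 2.57], [-1.32, 4.46], [0.12, 2], [-2.74, 2.74]. Speed limits (rad/s): [2.22, 2.22, 3.01, 3.01, 3.14, 3.14, 3.14].

INTERFACE

Orientations are given as a rotation vector (axis times angle).
In Python, from cell import readout, get_image, calibration, ticket gives the robot as it stands. The module is installed in compiled form; this text tells all that it offers.
- The arm moves only by the tool move_arm, never from a script. Its argument "series" is a list of rows, each a list of 6 numbers: the shift along the world's x, y, z as a fraction of full scale, then the turn, a rotation vector about the world's x, y, z as a fraction of full scale. A call has 1 to 5 rows; each row is the pose to reach, as a shift and turn from the pose commanded when the call began; what a row does not reach only later rows make up. Full scale, the value 1, is 0.75 m for a shift and 60 degrees for a turn. A row lasts 1/10 s, in which the tool goes at most 50 mm and 8.59 degrees, less where a joint would pass 70% of its speed; a pose out of reach is approached as far as the arm can. A call with a number of a shift or a turn outside -1 to 1 is refused whole. A call with a gripper value outside its range is refused whole. "claw" is the opening, from -1 (shut) to 1 (fully open), so that 0 is half open, set as the call begins (left out, the last holds). The fingers move at their own pace and stop on an object; "squeeze" is the grip in N (left out, the last holds). Time passes only in rows, so rows that repeat a pose let the fingers close. It gives the time, the measured TCP pose, the force, the opening and the grip force at its end, in the units of the state.
- readout.observe(): the state, without advancing time (a new reading comes with each control period).
- get_image(name): name is "scene" or "side" or "wrist"; returns (picture, depth): 384x512x3 uint8, red, green, blue; 384x512 float32, m along the optical axis (not along the pixel's ray), 0 where there is no reading.
- calibration(name): a dict with "fx", "fy", "cx", "cy" (pixels), "view" (4x4, takes a point from world to camera coordinates); the wrist camera has in their place "mount" (4x4, takes a point from camera to tool coordinates, whose origin is the TCP and whose axes are the flange's). Camera axes: x right, y down, z forward; pixel columns grow to the right and rows downward; lengths in m; the calibration is good to about 2 mm. The wrist camera is an equidistant fisheye: a pixel r from the principal point sees the ray r / f radians off the axis. A picture is of the moment at which its call begins: read the wrist's pose just before it. calibration takes no time and is no camera call.
- ticket.sign_off(): hands the job in; it is judged then, once.
The state is a dict: "clock": time; "joints": joint angles; "dq": joint speeds; "joint_efforts": joint torques, N m; "position": TCP position; "ee_rot": TCP orientation; "force": force on the tool from outside, world axes, zero at the start; "ft_torque": the same for the moment, N m; "width": opening from 0.0 (shut) to 1.0 (fully open); "gripper_force": force on a finger pad.
Only numpy, scipy, OpenCV 4.12 (cv2) and the standard library are available. Lean on these libraries where they do the work, as an engineer would, in place of code of your own. Each camera call takes 0.05 s, during which the arm holds its last target. There are 200 camera calls.

TASK

Put the wooden shoe last, sole up, on the spindle of the jack, pushed fully home with its toe pointing away from the wrench, and let go of it. Then turn the click-type wrench clockwise by its black grip until its joint gives, stop there without overtightening the bolt, and let the wrench go. Leave the glue jar, hammer and brush alone.

Things in the scene. Friction and masses are not known exactly. Their poses are not given: they have to be found in the camera images.
- spindle_seat (a point): Jack: grey cast base plate 130 x 290 x 20 mm fixed to the bench, with two round columns. This point: centre of the flat top (radius 27 mm, 50 mm above the bench) of the column with the spindle, an upright steel pin 14 mm thick standing 40 mm above this point, its last 6 mm tapered. y points along the plate away from the wrench (the bolt's axis is 170 mm towards -y); z up.
- last_mid (a point): Child's shoe last of pale wood, 350 g, standing sole up on its cone; 160 mm long, 80 mm high, 68 mm wide at the ball. This point is where to grip it: middle of the waist, 60 mm above its underside, 20 mm below the sole, where the sides are upright and 52 mm apart. x points to the toe, z up to the sole.
- last_hole (a point): Centre of the mouth of the round hole in the underside of the last's cone (cone 76 x 44 x 45 mm): 18 mm in diameter, 45 mm deep; 15 mm behind (towards the heel from) last_mid and 60 mm lower. The last is home when this point lies on spindle_seat.
- last_toe (a point): Middle of the last's toe end, 110 mm ahead of the hole's axis, 69 mm above the underside.
- bolt_axis (a point): Steel head of the wrench, a disc of radius 18 mm on the clamp bolt's upright axis; the point is on the axis at handle height (85 mm above the bench); x points towards the handle. The wrench stays on the bolt and turns about this axis, clockwise from above to tighten. It turns easily (about 0.25 N m) by an amount not known beforehand, 0.25 to 0.7 rad, before the bolt bears.
- wrench_grip (a point): Middle of the wrench's black grip: a level round bar 23 mm thick, 90 mm long, 160 mm from the bolt's axis, 85 mm above the bench; x points outward along the handle. Turning force here, square to the handle: 1 to 2 N until the bolt bears, then it rises over 20 to 25 mm to about 10 N, where the joint gives; from about 19 N the bolt is overtightened.
- wrench (a joint): Breakaway joint, an upright hinge 35 mm from the bolt's axis: 0 straight, grows as the handle gives clockwise, stop at 0.2 rad; it has clicked above 0.05. As it gives, the force at the grip stops rising and stays near 10 to 11 N for 25 mm of travel; at the stop it climbs again (0.6 N per mm). A spring straightens it when let go.
- mount (a joint): Elastic wind-up of the bolt's rubber-bushed mount in rad, clockwise positive, 15 N m per rad: 0 without load, about 0.11 when the joint gives; above 0.21 the bolt is overtightened. It unwinds when the wrench is let go.
- glue_jar: Closed amber glue jar, 64 mm wide, 85 mm tall; origin under its centre. To be left alone.
- hammer: Hammer lying on the bench, 240 mm long. To be left alone.
- brush: Brush lying on the bench. To be left alone.
Mind the look-alikes: they are no part of the job. What is meant by the part that bears last_mid is not yellow, and is the larger of those in its own colour.

How it is judged:
By the outcome, as a careful person would: the job done as asked, in the order asked, and still so for the second after the job is handed in, with the robot touching nothing.
It also fails if it takes over 72 s, if anything falls off the work surface, if the arm or the gripper's body presses on something with over 40 N, if the wrist force passes 120 N, or if a joint passes its speed limit or range.

## Working session

There is one attempt and no reset: what is moved stays moved. The work goes in short steps, Python scripts to look and compute and a tool call to move; the robot and the scene stay as the last step left them, time stands still between calls to the robot, and variables do not carry over. Pictures are saved under pics/ and viewed, at most 10 in all, crops included, and the job is handed in when it is done.

Besides the shell and the picture viewer there is one more tool, called after ">>>" as name(argument=value, ...) on one line, values as JSON. move_arm: Moves the arm, as the interface text tells. Shift numbers are shares of 0.75 m and turn numbers shares of 60 degrees, none past 1 either way. Its arguments: {"type":"object","properties":{"series":{"type":"array"},"claw":{"type":"number"},"squeeze":{"type":"number"}},"required":["series"]}

```bash
mkdir -p pics; cat > h.py <<'E'
import numpy as np, cv2
from cell import readout, get_image, calibration, ticket
def snap(n):
    im,d=get_image(n); np.savez(f'pics/{n}.npz',im=im,d=d); return im,d
def load(n):
    z=np.load(f'pics/{n}.npz'); return z['im'],z['d']
def pts(n,d):
    c=calibration(n); h,w=d.shape
    u,v=np.meshgrid(np.arange(w),np.arange(h))
    P=np.stack([(u-c['cx'])/c['fx']*d,(v-c['cy'])/c['fy']*d,d,np.ones_like(d)],-1)
    return (P@np.linalg.inv(c['view']).T)[...,:3]
E
python3 - <<'E'
from h import *
a,_=snap('scene'); b,_=snap('side')
cv2.imwrite('pics/a.png',cv2.resize(a[...,::-1],(800,600),interpolation=cv2.INTER_CUBIC))
cv2.imwrite('pics/b.png',cv2.resize(b[...,::-1],(800,600),interpolation=cv2.INTER_CUBIC))
s=readout.observe();print(s)
for n in('scene','side'):print(np.linalg.inv(calibration(n)['view']).round(3))
E
```

```text
{'clock': 0.1, 'joints': array([ 1.13342333,  0.43511835,  0.02497645,  1.57400142, -0.0115728 ,
        1.13400776, -0.07511201]), 'dq': array([-0.00012387, -0.00126297,  0.00034958, -0.00287544,  0.00117375,
       -0.00231182,  0.00164868]), 'joint_efforts': array([ 3.60440630e-03, -6.69126105e+01,  9.88214538e-01, -3.15151012e+01,
       -6.05554087e-02,  3.72163730e-02,  1.13650347e-04]), 'position': array([ 0.20513591, -0.58989123,  0.22604702]), 'ee_rot': array([-3.09638436e+00, -5.23073008e-01,  5.96572382e-04]), 'force': array([-0.56845148, -0.84051756,  0.55794634]), 'ft_torque': array([-0.00175262,  0.08297237,  0.0116664 ]), 'gripper_force': 0.0, 'width': 0.9968359158364062}
[[ 0.173  0.667 -0.725  1.56 ]
 [ 0.985 -0.103  0.14  -0.173]
 [ 0.019 -0.738 -0.674  1.036]
 [ 0.     0.     0.     1.   ]]
[[-0.773 -0.465  0.432  0.096]
 [-0.635  0.566 -0.526  0.584]
 [-0.001 -0.681 -0.733  0.854]
 [ 0.     0.     0.     1.   ]]
```

View pics/a.png

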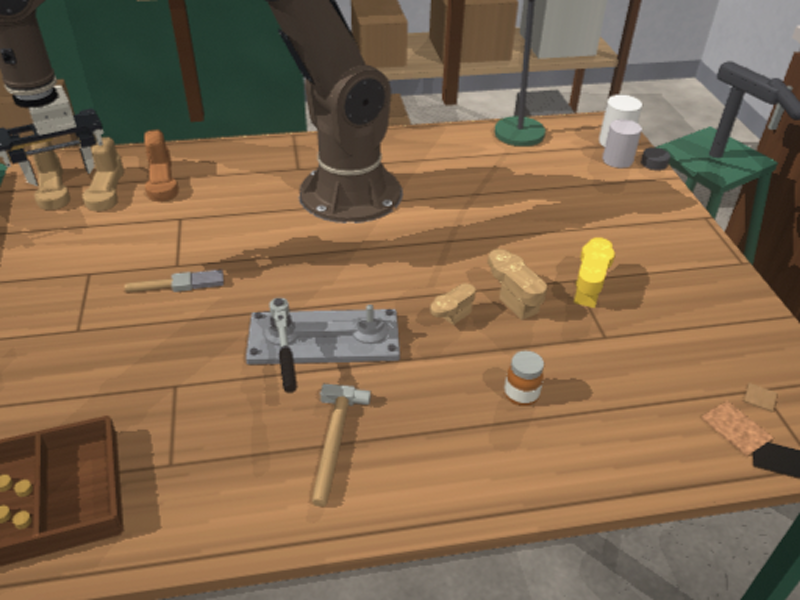

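View pics/b.png

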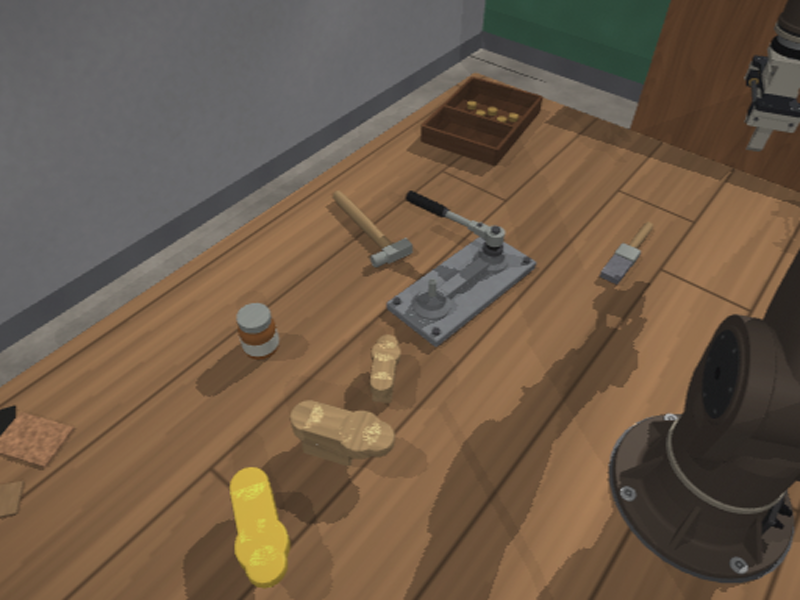

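The pale larger last is at scene (517,280) and side (342,430) in these 800x600 views. The small pale one and the yellow one are decoys. The jack is at scene (322,335), with the bolt head at (280,310) and the spindle at (370,320). The black grip is at scene (288,368).

```bash
python3 - <<'E'
from h import *
k=512/800
def box(n,x0,y0,x1,y1,zmin,zmax):
    im,d=load(n);P=pts(n,d);s=np.s_[int(y0*k):int(y1*k),int(x0*k):int(x1*k)]
    p=P[s].reshape(-1,3);c=im[s].reshape(-1,3).astype(int);m=(d[s].ravel()>0)&(p[:,2]>zmin)&(p[:,2]<zmax);return p[m],c[m]
allp=[]
for n,b in(('scene',(480,240,555,325)),('side',(285,390,400,470))):
    p,c=box(n,*b,0.01,.2); m=c[:,2]<.75*c[:,0]+30; 
    t=p[p[:,2]>.065]; 
    print(n,len(t),'zpct',np.percentile(t[:,2],[5,50,95]).round(3)); (cx,cy),(w,h),a=cv2.minAreaRect(t[:,:2].astype(np.float32)*1000)
    print('rect',cx,cy,w,h,a); allp.append(t)
    lo=p[(p[:,2]<.045)&(p[:,2]>.015)];print('low',len(lo),lo.mean(0).round(3),lo.min(0).round(3),lo.max(0).round(3))
t=np.vstack(allp);(cx,cy),(w,h),a=cv2.minAreaRect(t[:,:2].astype(np.float32)*1000)
B=cv2.boxPoints(((cx,cy),(w,h),a));print('both',cx,cy,w,h,a)
c=t[:,:2].mean(0);u=np.linalg.svd(t[:,:2]-c,full_matrices=False)[2][0];v=np.array([-u[1],u[0]])
s=(t[:,:2]-[cx/1000,cy/1000])@u;q=(t[:,:2]-[cx/1000,cy/1000])@v;print('u',u)
for e in np.arange(-.09,.09,.01):
    m=(s>=e)&(s<e+.01)
    if m.sum()>3: print(round(e+.005,3),m.sum(),q[m].min().round(3),q[m].max().round(3),t[m,2].max().round(3))
# jack
for n,b in(('scene',(240,290,405,368)),('side',(385,225,540,345))):
    p,c=box(n,*b,.012,.028);g=np.ptp(c,axis=1)<35
    print(n,'plate',cv2.minAreaRect(p[g][:,:2].astype(np.float32)*1000),np.median(p[g][:,2]))
for n,b in(('scene',(350,295,395,345)),('side',(405,265,460,325))):
    p,c=box(n,*b,.055,.1);print(n,'pin',len(p),p.mean(0).round(4),p.max(0).round(3))
    p,c=box(n,*b,.045,.054);print(n,'top',len(p),p.mean(0).round(4),cv2.minEnclosingCircle(p[:,:2].astype(np.float32)*1000))
for n,b in(('scene',(265,290,305,395)),('side',(400,185,510,250))):
    p,c=box(n,*b,.06,.13);g=(c.max(1)<60);gr=p[g]
    print(n,'grip',len(gr),gr.mean(0).round(4),cv2.minAreaRect(gr[:,:2].astype(np.float32)*1000))
    hd=p[(~g)&(np.ptp(c,axis=1)<35)&(p[:,2]>.08)];print('metal',len(hd),cv2.minAreaRect(hd[:,:2].astype(np.float32)*1000))
E
```

```text
scene 619 zpct [0.069 0.078 0.082]
rect 452.1408996582031 283.021240234375 158.8837432861328 68.56702423095703 16.363954544067383
low 132 [0.485 0.28  0.027] [0.439 0.26  0.015] [0.517 0.327 0.045]
side 1566 zpct [0.071 0.08  0.083]
rect 448.010009765625 281.7607421875 157.2313232421875 67.33564758300781 16.372072219848633
low 186 [0.459 0.285 0.029] [0.427 0.163 0.015] [0.497 0.326 0.045]
both 450.46563720703125 282.529296875 162.3758087158203 68.56702423095703 16.363954544067383
u [0.9392106 0.3433416]
-0.085 6 0.001 0.007 0.078
-0.075 89 -0.018 0.021 0.083
-0.065 128 -0.023 0.026 0.084
-0.055 132 -0.025 0.029 0.084
-0.045 160 -0.029 0.033 0.083
-0.035 168 -0.031 0.037 0.084
-0.025 175 -0.032 0.035 0.083
-0.015 160 -0.032 0.034 0.085
-0.005 140 -0.029 0.029 0.084
0.005 145 -0.023 0.029 0.083
0.015 145 -0.025 0.029 0.085
0.025 137 -0.024 0.029 0.084
0.035 135 -0.023 0.03 0.083
0.045 137 -0.025 0.032 0.084
0.055 134 -0.024 0.03 0.085
0.065 119 -0.021 0.027 0.084
0.075 73 -0.016 0.022 0.084
scene plate ((508.12005615234375, -114.93040466308594), (289.60418701171875, 136.28836059570312
[... 297 characters left out ...]
.695209503173828), 24.03536033630371)
side pin 54 [ 0.5156 -0.0231  0.0749] [ 0.524 -0.019  0.093]
side top 26 [ 0.5046 -0.0121  0.0486] ((512.12890625, -20.028953552246094), 25.189863204956055)
scene grip 208 [ 0.6641 -0.1897  0.0921] ((658.42578125, -189.47769165039062), (94.16852569580078, 21.557443618774414), 2.043449640274048)
metal 265 ((593.692626953125, -194.46437072753906), (33.150184631347656, 216.60891723632812), 89.81973266601562)
side grip 217 [ 0.6319 -0.1844  0.0896] ((592.8230590820312, -186.16610717773438), (215.326904296875, 22.252534866333008), 1.0429649353027344)
metal 302 ((590.9728393554688, -194.8427276611328), (36.4542121887207, 222.22247314453125), 89.63189697265625)
```

>>> move_arm(series=[[0.08,0.05,0,0,0,0.14],[0.14,0.1,0.02,0,0,0.28],[0.2,0.15,0.04,0,0,0.42],[0.26,0.2,0.05,0,0,0.56],[0.3,0.24,0.05,0,0,0.7]], claw=0.75)

```text
clock: 0.6
position: [0.4007, -0.4371, 0.261]
ee_rot: [2.699, 1.606, 0.0]
force: [1.0, -1.4, 0.4]
width: 0.875
gripper_force: 0.0
```

>>> move_arm(series=[[0.04,0.06,0,0,0,0.14],[0.06,0.12,0,0,0,0.28],[0.07,0.18,0,0,0,0.42],[0.08,0.24,0,0,0,0.56],[0.08,0.3,0,0,0,0.7]])

```text
clock: 1.1
position: [0.4598, -0.211, 0.2601]
ee_rot: [-1.943, -2.468, -0.001]
force: [0.7, 0.2, -0.1]
width: 0.874
gripper_force: 0.0
```

>>> move_arm(series=[[0,0.06,0,0,0,0.14],[0,0.12,0,0,0,0.28],[0,0.18,0,0,0,0.42],[0,0.24,0,0,0,0.56],[0,0.3,0,0,0,0.7]])

```text
clock: 1.6
position: [0.4588, 0.0133, 0.2604]
ee_rot: [0.932, 3.0, -0.0]
force: [1.4, 0.1, 0.4]
width: 0.877
gripper_force: 0.0
```

>>> move_arm(series=[[0,0.06,0,0,0,0.14],[0,0.12,0,0,0,0.28],[0,0.16,0,0,0,0.42],[0,0.19,0,0,0,0.56],[0,0.22,0,0,0,0.7]])

```text
clock: 2.1
position: [0.4589, 0.1778, 0.2602]
ee_rot: [0.207, -3.134, 0.0]
force: [0.2, -0.3, 0.3]
width: 0.875
gripper_force: 0.0
```

```bash
python3 - <<'E'
from h import *
from scipy.spatial.transform import Rotation as R
s=readout.observe();print(s['clock'],s['joints'].round(2),s['position'].round(4),R.from_rotvec(s['ee_rot']).as_matrix().round(3))
E
```

```text
2.1 [ 0.24  0.32 -0.91  1.79  0.27  1.17  0.95] [0.4589 0.1778 0.2602] [[-0.991 -0.132 -0.   ]
 [-0.132  0.991 -0.   ]
 [ 0.    -0.    -1.   ]]
```

>>> move_arm(series=[[0.003,0.05,-0.02,0,0,0.1],[0.006,0.1,-0.08,0,0,0.212],[0.006,0.15,-0.14,0,0,0.212],[0.006,0.15,-0.147,0,0,0.212]])

```text
clock: 2.5
position: [0.4618, 0.2915, 0.1469]
ee_rot: [0.547, -3.09, -0.001]
force: [-0.4, -1.0, -0.1]
width: 0.874
gripper_force: 0.0
```

```bash
python3 - <<'E'
from h import *
from scipy.spatial.transform import Rotation as R
s=readout.observe();T=R.from_rotvec(s['ee_rot']).as_matrix();p=s['position']
print(s['clock'],s['joints'].round(2),p.round(4),T.round(3).tolist())
im,d=snap('wrist');c=calibration('wrist');print({k:c[k] for k in c})
cv2.imwrite('pics/w1.png',im[...,::-1])
# project expected last outline points
M=np.linalg.inv(c['mount'])
u=np.array([np.cos(np.radians(20.3)),np.sin(np.radians(20.3))]);mid=np.array([.4636,.290])
for nm,q in(('mid',mid),('toe',mid-.095*u),('heel',mid+.065*u)):
    t=T.T@(np.r_[q,.08]-p);x=M[:3,:3]@t+M[:3,3];th=np.arctan2(np.hypot(*x[:2]),x[2]);a=x[:2]/np.hypot(*x[:2])*th
    print(nm,c['cx']+c['fx']*a[0],c['cy']+c['fy']*a[1])
E
```

```text
2.5 [-0.05  0.54 -0.87  1.81  0.48  1.02  0.82] [0.4618 0.2915 0.1469] [[-0.939, -0.344, -0.004], [-0.344, 0.939, 0.0], [0.004, 0.001, -1.0]]
{'fx': 297.3186396354542, 'fy': 297.3186396354542, 'cx': 254.98527824569925, 'cy': 192.11353872011424, 'mount': array([[-1.12765802e-04, -9.54168107e-01, -2.99271134e-01,
         8.11795074e-02],
       [ 9.99999882e-01,  3.39344760e-05, -4.84994933e-04,
        -1.11763319e-03],
       [ 4.72922306e-04, -2.99271153e-01,  9.54167990e-01,
        -1.58391369e-01],
       [ 0.00000000e+00,  0.00000000e+00,  0.00000000e+00,
         1.00000000e+00]])}
mid 253.89130797211456 206.20752504511572
toe 253.32408749711172 85.4096875284248
heel 254.2680571262305 274.30393081721735
```

View pics/w1.png

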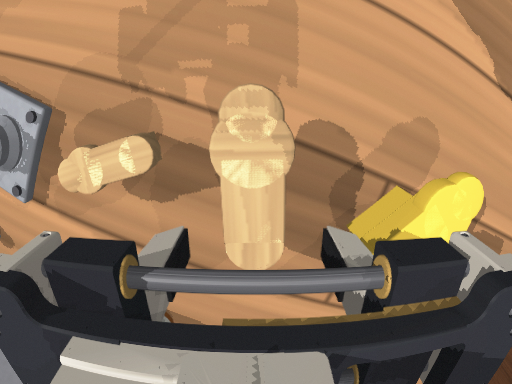

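The wrist view shows the last centred between the fingers: toe at (251,86), ball at (252,138), heel at (254,270). That matches the prediction. The small last at left and the yellow one at right are both clear of the fingers.

>>> move_arm(series=[[0,0,-0.05,0,0,0],[0,0,-0.1,0,0,0],[0,0,-0.143,0,0,0],[0,0,-0.143,0,0,0]])

```text
clock: 2.95
position: [0.4621, 0.2866, 0.0397]
ee_rot: [0.541, -3.089, 0.005]
force: [0.1, -1.0, 0.3]
width: 0.876
gripper_force: 0.0
```

>>> move_arm(series=[[0,0,0,0,0,0],[0,0,0,0,0,0],[0,0,0,0,0,0],[0,0,0,0,0,0],[0,0,0,0,0,0]], claw=-0.5, squeeze=30)

```text
clock: 3.45
position: [0.4646, 0.2898, 0.0442]
ee_rot: [-0.542, 3.092, 0.001]
force: [-1.1, 0.7, 7.2]
width: 0.568
gripper_force: 29.8
```

>>> move_arm(series=[[0,0,0.05,0,0,0],[0,0,0.1,0,0,0],[0,0,0.16,0,0,0],[0,0,0.18,0,0,0],[0,0,0.18,0,0,0]])

```text
clock: 3.95
position: [0.4648, 0.2899, 0.18]
ee_rot: [-0.541, 3.091, 0.002]
force: [0.3, -0.2, -3.1]
width: 0.566
gripper_force: 29.8
```

```bash
python3 - <<'E'
from h import *
from scipy.spatial.transform import Rotation as R
s=readout.observe();T=R.from_rotvec(s['ee_rot']).as_matrix();p=s['position']
print(s['clock'],s['joints'].round(2),p.round(4),T.round(3).tolist(),s['force'],s['width'])
snap('wrist'); im,d=snap('side'); P=pts('side',d)
c=calibration('side')
q=c['view']@np.r_[p,1];u0=int(c['cx']+c['fx']*q[0]/q[2]);v0=int(c['cy']+c['fy']*q[1]/q[2]);print(u0,v0)
cr=im[max(0,v0-110):v0+90,max(0,u0-130):u0+130];cv2.imwrite('pics/l1.png',cv2.resize(cr[...,::-1],None,fx=2.5,fy=2.5))
E
```

```text
3.95 [-0.02  0.51 -0.89  1.78  0.45  1.07  0.85] [0.4648 0.2899 0.18  ] [[-0.94, -0.34, 0.004], [-0.34, 0.94, 0.002], [-0.004, 0.0, -1.0]] [ 0.32217819 -0.19713245 -3.05913823] 0.5656425337195267
206 244
```

View pics/l1.png

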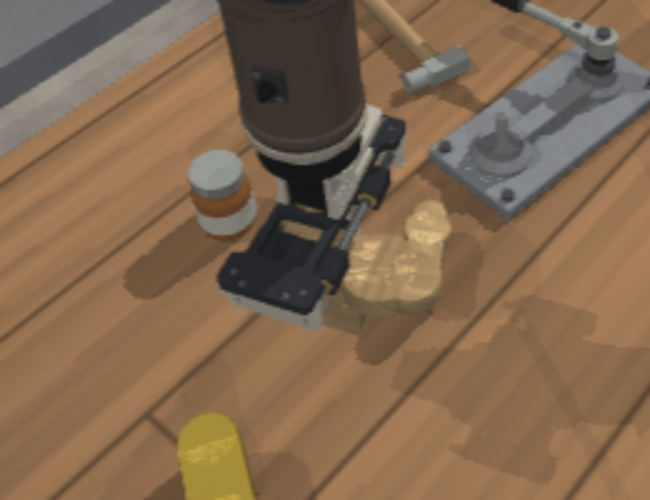

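The last is held level with its toe towards the robot. Next I measure the last in the hand from the wrist picture, and refine the spindle from both fixed views.

```bash
cat >> h.py <<'E'
def sole(d,im,zt=(-.046,-.026)):
    c=calibration('wrist');h,w=d.shape;u,v=np.meshgrid(np.arange(w),np.arange(h))
    a=np.stack([(u-c['cx'])/c['fx'],(v-c['cy'])/c['fy']],-1);r=np.linalg.norm(a,axis=-1)+1e-9
    ray=np.concatenate([a/r[...,None]*np.sin(r)[...,None],np.cos(r)[...,None]],-1)
    ray=ray@c['mount'][:3,:3].T;o=c['mount'][:3,3]
    P=ray/(ray@np.linalg.inv(c['mount'])[2,:3])[...,None]*d[...,None]+o
    return P
E
python3 - <<'E'
from h import *
im,d=load('wrist');P=sole(d,im)
hsv=cv2.cvtColor(im,cv2.COLOR_RGB2HSV)
m=(d>0)&(np.abs(P[...,1])<.04)&(P[...,2]<-.02)&(P[...,2]>-.055)&(P[...,0]>-.1)&(P[...,0]<.13)&(hsv[...,1]>60)
n,l,st,_=cv2.connectedComponentsWithStats(m.astype(np.uint8));k=1+np.argmax(st[1:,4]);q=P[l==k]
print(len(q),q.min(0).round(4),q.max(0).round(4),np.median(q[:,2]))
for e in np.arange(-.06,.1,.01):
    s=q[(q[:,0]>=e)&(q[:,0]<e+.01)]
    if len(s)>5:print(round(e+.005,3),len(s),s[:,1].min().round(4),s[:,1].max().round(4),np.median(s[:,2]).round(4))
# spindle: vertical pin axis in each view: pixels of pin -> column/row centre line at z=.075
k=512/800
for n,b in(('scene',(355,297,390,330)),('side',(415,268,450,305))):
    z=np.load('pics/%s.npz'%n) if n=='scene' else None
E
```

```text
24422 [ 0.0032 -0.0361 -0.0388] [ 0.098   0.0314 -0.02  ] -0.03617302209136396
0.005 1161 -0.0291 0.0268 -0.0361
0.015 2039 -0.0307 0.0271 -0.0362
0.025 2264 -0.0302 0.0254 -0.0362
0.035 2823 -0.0343 0.03 -0.0362
0.045 3285 -0.0361 0.0314 -0.0362
0.055 3432 -0.0352 0.0312 -0.0362
0.065 3087 -0.0331 0.0284 -0.0362
0.075 2807 -0.0285 0.0225 -0.0362
0.085 2465 -0.0269 0.021 -0.0361
0.095 1059 -0.0211 0.0155 -0.0354
```

>>> move_arm(series=[[0.015,-0.03,0,0,0,-0.13],[0.03,-0.06,0,0,0,-0.26],[0.04,-0.1,0,0,0,-0.39],[0.05,-0.13,0,0,0,-0.52],[0.05,-0.16,0,0,0,-0.65]])

```text
clock: 4.55
position: [0.5011, 0.1669, 0.1754]
ee_rot: [-0.532, -3.093, 0.003]
force: [0.2, 0.2, -2.5]
width: 0.561
gripper_force: 29.8
```

>>> move_arm(series=[[0.01,-0.03,0,0,0,-0.13],[0.02,-0.06,0,0,0,-0.26],[0.023,-0.1,0,0,0,-0.39],[0.023,-0.13,0,0,0,-0.52],[0.023,-0.16,0,0,0,-0.65]])

```text
clock: 5.05
position: [0.5171, 0.0474, 0.1754]
ee_rot: [-1.533, -2.739, 0.004]
force: [0.5, -0.9, -2.7]
width: 0.567
gripper_force: 29.8
```

>>> move_arm(series=[[0,-0.02,0,0,0,-0.13],[0,-0.04,0,0,0,-0.26],[0,-0.06,0,0,0,-0.39],[0,-0.083,0,0,0,-0.52],[0,-0.083,0,0,0,-0.653]])

```text
clock: 5.55
position: [0.5169, -0.0166, 0.1753]
ee_rot: [-2.367, -2.064, 0.008]
force: [-0.1, -0.3, -2.8]
width: 0.563
gripper_force: 29.8
```

>>> move_arm(series=[[0,0,0,0,0,0],[0,0,0,0,0,0],[0,0,0,0,0,0]])

```text
clock: 5.85
position: [0.5181, -0.0126, 0.1771]
ee_rot: [-2.353, -2.08, 0.002]
force: [0.6, -0.3, -2.9]
width: 0.566
gripper_force: 29.8
```

```bash
python3 - <<'E'
from h import *
from scipy.spatial.transform import Rotation as R
s=readout.observe();T=R.from_rotvec(s['ee_rot']).as_matrix();p=s['position']
print(s['clock'],s['joints'].round(2),p.round(4),T.round(3).tolist(),s['force'],s['width'])
o=[]
for n in('scene','side'):
    im,d=snap(n);c=calibration(n)
    q=c['view']@np.r_[p-[0,0,.04],1];u0=int(c['cx']+c['fx']*q[0]/q[2]);v0=int(c['cy']+c['fy']*q[1]/q[2]);print(n,u0,v0)
    cr=im[v0-60:v0+60,u0-65:u0+65];o.append(cv2.resize(cr[...,::-1],(390,360),interpolation=cv2.INTER_CUBIC))
cv2.imwrite('pics/p1.png',np.hstack(o))
E
```

```text
5.85 [ 0.22  0.35 -0.38  1.87  0.15  0.96 -0.35] [ 0.5181 -0.0126  0.1771] [[0.123, 0.992, -0.001], [0.992, -0.123, 0.0], [-0.0, -0.001, -1.0]] [ 0.55701586 -0.3282588  -2.9230462 ] 0.5659386981336215
scene 240 181
side 273 168
```

View pics/p1.png

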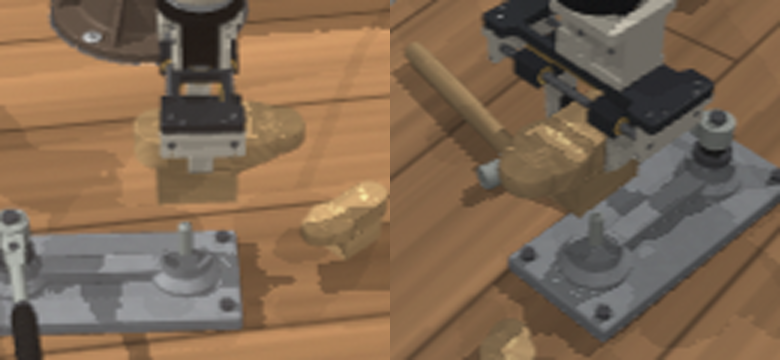

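```bash
python3 - <<'E'
from h import *
tx=np.array([.123,.992]);ty=np.array([.992,-.123]);tcp=np.array([.5181,-.0126])
for n in('scene','side'):
    im,d=load(n);P=pts(n,d);hsv=cv2.cvtColor(im,cv2.COLOR_RGB2HSV)
    rel=P[...,:2]-tcp;a=rel@tx;b=rel@ty
    m=(d>0)&(P[...,2]>.195)&(P[...,2]<.225)&(a>-.08)&(a<.13)&(np.abs(b)<.05)&(hsv[...,1]>60)
    q=np.stack([a[m],b[m],P[...,2][m]],-1);print(n,len(q),'a',np.sort(q[:,0])[[0,1,2,-6,-4,-2,-1]].round(4),'z',np.median(q[:,2]).round(4))
    for e in np.arange(-.07,.11,.01):
        s=q[(q[:,0]>=e)&(q[:,0]<e+.01)&(q[:,2]>.205)]
        if len(s)>5:print('  %.3f n%d b %.4f %.4f mid %.4f'%(e+.005,len(s),s[:,1].min(),s[:,1].max(),(s[:,1].min()+s[:,1].max())/2))
    # pin: pixels
    m=(d>0)&(P[...,2]>.058)&(P[...,2]<.095)&(np.hypot(P[...,0]-.518,P[...,1]+.0255)<.02)
    v,u=np.nonzero(m);c=calibration(n);cam=np.linalg.inv(c['view'])[:3,3]
    p=P[m]; g=cam[:2]-p.mean(0)[:2];g/=np.linalg.norm(g)
    # median depth along view dir = surface; pin width
    perp=np.array([-g[1],g[0]]);pp=p[:,:2]@perp
    # axis: centre transversally, nearest surface + 7mm along view
    f=p[:,:2]@g
    ax=perp*(pp.min()+pp.max())/2+g*(np.percentile(f,90)-.007);print('pin',len(p),'width',np.ptp(pp).round(4),'axis',ax.round(4),'spread',np.percentile(f,[10,50,90]).round(4),'ztop',p[:,2].max().round(4))
    ax2=perp*np.median(pp)+g*(np.median(f)-.0055);print('   alt',ax2.round(4), 'rel tcp', ((ax2-tcp)@tx).round(4),((ax2-tcp)@ty).round(4))
E
```

```text
scene 431 a [-0.058  -0.058  -0.0579  0.0977  0.0981  0.0983  0.0986] z 0.2107
  -0.055 n22 b -0.0134 0.0206 mid 0.0036
  -0.045 n47 b -0.0214 0.0290 mid 0.0038
  -0.035 n24 b -0.0257 0.0288 mid 0.0015
  0.045 n41 b -0.0294 0.0368 mid 0.0037
  0.055 n56 b -0.0262 0.0352 mid 0.0045
  0.065 n52 b -0.0289 0.0327 mid 0.0019
  0.075 n44 b -0.0235 0.0269 mid 0.0017
  0.085 n40 b -0.0202 0.0240 mid 0.0019
  0.095 n21 b -0.0138 0.0179 mid 0.0020
pin 37 width 0.0091 axis [ 0.5193 -0.0257] spread [0.5151 0.5215 0.5247] ztop 0.0886
   alt [ 0.5174 -0.0268] rel tcp -0.0142 0.001
side 769 a [-0.0291 -0.0286 -0.0255  0.0982  0.0987  0.0988  0.0993] z 0.2133
  -0.025 n10 b 0.0168 0.0277 mid 0.0222
  -0.005 n8 b 0.0107 0.0270 mid 0.0188
  0.005 n33 b -0.0230 0.0271 mid 0.0021
  0.015 n60 b -0.0259 0.0464 mid 0.0103
  0.025 n62 b -0.0246 0.0261 mid 0.0008
  0.035 n78 b -0.0318 0.0323 mid 0.0003
  0.045 n78 b -0.0336 0.0329 mid -0.0004
  0.055 n83 b -0.0335 0.0305 mid -0.0015
  0.065 n76 b -0.0304 0.0295 mid -0.0004
  0.075 n62 b -0.0250 0.0233 mid -0.0008
  0.085 n64 b -0.0244 0.0194 mid -0.0025
  0.095 n54 b -0.0202 0.0136 mid -0.0033
pin 48 width 0.0124 axis [ 0.5178 -0.0261] spread [-0.3164 -0.3123 -0.3091] ztop 0.0919
   alt [ 0.5189 -0.0275] rel tcp -0.0147 0.0026
```

>>> move_arm(series=[[0.001,-0.0035,-0.02,0,0,0],[0.001,-0.0035,-0.04,0,0,0],[0.001,-0.0035,-0.052,0,0,0],[0.001,-0.0035,-0.052,0,0,0]])

```text
clock: 6.35
position: [0.5184, -0.0156, 0.1378]
ee_rot: [-2.356, -2.076, 0.003]
force: [-0.7, 0.4, -2.8]
width: 0.566
gripper_force: 29.8
```

>>> move_arm(series=[[0,0,-0.003,0,0,0],[0,0,-0.006,0,0,0],[0,0,-0.009,0,0,0]])

```text
clock: 6.65
position: [0.5197, -0.0156, 0.1325]
ee_rot: [2.357, 2.076, 0.001]
force: [0.6, -0.2, -3.3]
width: 0.567
gripper_force: 29.8
```

>>> move_arm(series=[[0,0,-0.003,0,0,0],[0,0,-0.006,0,0,0],[0,0,-0.006,0,0,0]])

```text
clock: 6.95
position: [0.5192, -0.0153, 0.1276]
ee_rot: [-2.357, -2.076, -0.0]
force: [-0.4, 1.9, -3.1]
width: 0.568
gripper_force: 29.8
```

>>> move_arm(series=[[0,0,-0.003,0,0,0],[0,0,-0.006,0,0,0],[0,0,-0.006,0,0,0]])

```text
clock: 7.25
position: [0.5189, -0.0153, 0.1227]
ee_rot: [-2.357, -2.076, 0.001]
force: [-1.9, 2.5, -4.7]
width: 0.56
gripper_force: 29.8
```

>>> move_arm(series=[[-0.001,0.001,-0.005,0,0,0],[-0.001,0.001,-0.01,0,0,0],[-0.001,0.001,-0.014,0,0,0]])

```text
clock: 7.55
position: [0.5187, -0.0151, 0.1123]
ee_rot: [2.358, 2.075, 0.0]
force: [-0.1, 0.7, -1.5]
width: 0.564
gripper_force: 29.8
```

>>> move_arm(series=[[0,0,-0.005,0,0,0],[0,0,-0.01,0,0,0],[0,0,-0.014,0,0,0]])

```text
clock: 7.85
position: [0.5186, -0.0151, 0.1018]
ee_rot: [2.358, 2.076, -0.0]
force: [-1.2, -0.2, -2.5]
width: 0.567
gripper_force: 29.8
```

Going in cleanly; down to the seat.

>>> move_arm(series=[[0,0,-0.003,0,0,0],[0,0,-0.006,0,0,0],[0,0,-0.009,0,0,0],[0,0,-0.01,0,0,0]])

```text
clock: 8.25
position: [0.5185, -0.015, 0.0944]
ee_rot: [2.358, 2.076, -0.0]
force: [-0.7, -0.5, -2.3]
width: 0.565
gripper_force: 29.8
```

>>> move_arm(series=[[0,0,-0.002,0,0,0],[0,0,-0.004,0,0,0],[0,0,-0.004,0,0,0]])

```text
clock: 8.55
position: [0.519, -0.0149, 0.0939]
ee_rot: [2.356, 2.075, 0.001]
force: [-8.5, -0.6, 25.6]
width: 0.566
gripper_force: 29.9
```

>>> move_arm(series=[[0,0,0.002,0,0,0],[0,0,0.003,0,0,0]])

```text
clock: 8.75
position: [0.5188, -0.0149, 0.0942]
ee_rot: [2.358, 2.075, 0.001]
force: [-0.3, 0.0, -2.7]
width: 0.564
gripper_force: 29.9
```

>>> move_arm(series=[[0,0,0,0,0,0],[0,0,0,0,0,0],[0,0,0,0,0,0],[0,0,0,0,0,0]], claw=0.6)

```text
clock: 9.15
position: [0.5186, -0.0149, 0.0938]
ee_rot: [-2.358, -2.076, -0.0]
force: [-0.0, -0.1, 0.1]
width: 0.797
gripper_force: 0.0
```

>>> move_arm(series=[[0,0,0.02,0,0,0],[0,0,0.06,0,0,0],[0,0,0.12,0,0,0],[0,0,0.16,0,0,0],[0,0,0.18,0,0,0]])

```text
clock: 9.65
position: [0.5198, -0.0147, 0.232]
ee_rot: [2.356, 2.074, 0.005]
force: [-0.1, 0.4, -0.5]
width: 0.803
gripper_force: 0.0
```

```bash
python3 - <<'E'
from h import *
from scipy.spatial.transform import Rotation as R
s=readout.observe();T=R.from_rotvec(s['ee_rot']).as_matrix();p=s['position']
print(s['clock'],s['joints'].round(2),p.round(4),s['force'],s['width'])
o=[]
for n in('scene','side'):
    im,d=snap(n);P=pts(n,d);c=calibration(n);cen=np.array([.54,-.1,.08])
    q=c['view']@np.r_[cen,1];u0=int(c['cx']+c['fx']*q[0]/q[2]);v0=int(c['cy']+c['fy']*q[1]/q[2])
    o.append(cv2.resize(im[v0-60:v0+60,u0-65:u0+65][...,::-1],(390,360),interpolation=cv2.INTER_CUBIC))
    hsv=cv2.cvtColor(im,cv2.COLOR_RGB2HSV)
    m=(d>0)&(P[...,2]>.115)&(P[...,2]<.15)&(np.hypot(P[...,0]-.52,P[...,1]-0)<.13)&(hsv[...,1]>60)
    t=P[m];print(n,'sole z',np.percentile(t[:,2],[10,50,90]).round(4),cv2.minAreaRect(t[:,:2].astype(np.float32)*1000), 'toe',t[np.argmax(t[:,1])].round(4))
    # wrench
    m=(d>0)&(P[...,2]>.065)&(P[...,2]<.125)&(P[...,0]>.46)&(P[...,0]<.75)&(P[...,1]<-.15)&(P[...,1]>-.26)
    t=P[m];im_=im[m].max(1)
    bk=t[(im_<70)&(t[:,0]>.59)];print(' grip',len(bk),cv2.minAreaRect(bk[:,:2].astype(np.float32)*1000),bk[:,2].max())
    hd=t[t[:,0]<.53];print(' head',cv2.minEnclosingCircle(hd[:,:2].astype(np.float32)*1000),hd[:,2].max())
    # everything tall near push spot
    m=(d>0)&(P[...,2]>.012)&(P[...,0]>.59)&(P[...,0]<.8)&(P[...,1]<-.02)&(P[...,1]>-.18);t=P[m]
    if len(t):print(' hammer bb',t.min(0).round(3),t.max(0).round(3))
cv2.imwrite('pics/p2.png',np.hstack(o))
E
```

```text
9.65 [ 0.23  0.29 -0.39  1.8   0.12  1.07 -0.33] [ 0.5198 -0.0147  0.232 ] [-0.08091625  0.41094371 -0.46373875] 0.803018985967485
scene sole z [0.1201 0.128  0.1309] ((523.127197265625, 5.061149597167969), (156.77479553222656, 71.4073257446289), 81.62994384765625) toe [0.5334 0.0828 0.122 ]
 grip 221 ((658.2721557617188, -189.33297729492188), (93.31014251708984, 22.306861877441406), 2.392242670059204) 0.09954093138312758
 head ((506.86614990234375, -192.8482666015625), 23.67266845703125) 0.10776545499763246
 hammer bb [ 0.59  -0.18   0.012] [ 0.8   -0.02   0.342]
side sole z [0.1232 0.1304 0.1322] ((524.2185668945312, 4.709922790527344), (158.5222625732422, 65.9072265625), 89.22727966308594) toe [0.53   0.0839 0.1167]
 grip 107 ((645.0958862304688, -185.2873077392578), (20.276592254638672, 70.48403930664062), 85.27393341064453) 0.1017359053868443
 head ((505.8823547363281, -193.5701446533203), 25.94460678100586) 0.10708705048128375
 hammer bb [ 0.59  -0.18   0.012] [ 0.8   -0.02   0.346]
```

View pics/p2.png

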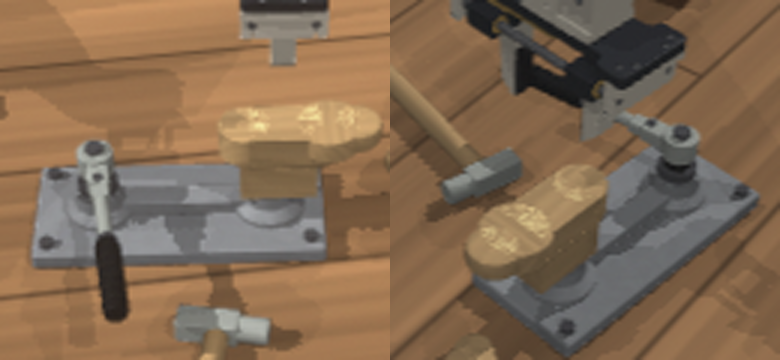

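The last is home: sole top at z 0.130, upright, toe away from the wrench. In this crop the wrench grip is at (112,275) and the hammer head at (220,325). Next I check the hammer's height and move the shut fingers to the +y side of the grip.

>>> move_arm(series=[[0.05,-0.04,0,0,0,0.05],[0.09,-0.085,0,0,0,0.1],[0.135,-0.13,0,0,0,0.155],[0.18,-0.173,0,0,0,0.155],[0.18,-0.173,0,0,0,0.155]], claw=-1)

```text
clock: 10.25
position: [0.6554, -0.1513, 0.2254]
ee_rot: [2.19, 2.253, -0.005]
force: [0.4, -0.6, -0.0]
width: 0.415
gripper_force: 0.0
```

```bash
python3 - <<'E'
from h import *
from scipy.spatial.transform import Rotation as R
s=readout.observe();T=R.from_rotvec(s['ee_rot']).as_matrix();p=s['position']
print(s['joints'].round(2),p.round(4),T.round(3).tolist(),s['width'])
im,d=load('scene');P=pts('scene',d)
m=(d>0)&(P[...,2]>.012)&(P[...,2]<.06)&(P[...,0]>.59)&(P[...,0]<.95)&(P[...,1]<.05)&(P[...,1]>-.165);t=P[m]
print('hammer',t.min(0).round(3),t.max(0).round(3),len(t)); hh=t[t[:,2]>.02];print(hh.min(0).round(3),hh.max(0).round(3))
im,d=snap('wrist');P=sole(d,im)@T.T+p
m=(d>0)&(P[...,2]>.07)&(P[...,2]<.105)&(P[...,1]<-.15)&(P[...,0]>.6)&(im.max(-1)<70)
t=P[m];print('grip wrist',len(t),cv2.minAreaRect(t[:,:2].astype(np.float32)*1000) if len(t) else 0)
E
```

```text
[ 0.36  0.54 -0.34  1.42  0.19  1.21  0.03] [ 0.6554 -0.1513  0.2254] [[-0.028, 1.0, -0.002], [1.0, 0.028, -0.002], [-0.002, -0.002, -1.0]] 0.41548546087536603
hammer [ 0.592 -0.165  0.012] [0.887 0.007 0.031] 899
[ 0.647 -0.165  0.02 ] [ 0.886 -0.05   0.031]
grip wrist 1681 ((653.8153686523438, -190.16891479492188), (94.84031677246094, 21.22687339782715), 2.2305896282196045)
```

>>> move_arm(series=[[0,0,-0.05,0,0,0],[0,0,-0.11,0,0,0],[0,0,-0.17,0,0,0],[0,0,-0.216,0,0,0],[0,0,-0.216,0,0,0]])

```text
clock: 10.8
position: [0.6487, -0.1431, 0.061]
ee_rot: [-2.174, -2.255, 0.009]
force: [-0.3, -1.2, 0.6]
width: 0.007
gripper_force: 0.0
```

>>> move_arm(series=[[0,0,0,0,0,0],[0,0,0,0,0,0],[0,0,0,0,0,0]])

```text
clock: 11.1
position: [0.655, -0.1446, 0.0694]
ee_rot: [2.18, 2.258, 0.004]
force: [-0.0, 0.0, 1.0]
width: 0.004
gripper_force: 0.0
```

```bash
python3 - <<'E'
import numpy as np
f=lambda th:np.array([.4965+.16137*np.cos(.0384+.1306-th),-.1955+.16137*np.sin(.0384+.1306-th)])
p=f(0);print(p, (p-[.655,-.1446])/.75)
for th in np.arange(0,1.1,.05):
    a,b=f(th),f(th+.05);m=f(th+.025);print(th.round(3),b.round(4),'half',((m-a)/.75).round(4),'full',((b-a)/.75).round(4))
print('turn per .05',.05/np.radians(60))
E
```

```text
[ 0.65557104 -0.1683581 ] [ 0.00076138 -0.03167747]
0.0 [ 0.6567 -0.1763] half [ 0.0008 -0.0053] full [ 0.0015 -0.0106]
0.05 [ 0.6575 -0.1844] half [ 0.0006 -0.0053] full [ 0.001  -0.0107]
0.1 [ 0.6578 -0.1924] half [ 0.0003 -0.0054] full [ 0.0005 -0.0107]
0.15 [ 0.6578 -0.2005] half [ 0.     -0.0054] full [-0.0001 -0.0108]
0.2 [ 0.6573 -0.2086] half [-0.0002 -0.0054] full [-0.0006 -0.0107]
0.25 [ 0.6565 -0.2166] half [-0.0005 -0.0054] full [-0.0011 -0.0107]
0.3 [ 0.6552 -0.2245] half [-0.0008 -0.0053] full [-0.0017 -0.0106]
0.35 [ 0.6536 -0.2324] half [-0.001  -0.0053] full [-0.0022 -0.0105]
0.4 [ 0.6515 -0.2403] half [-0.0013 -0.0052] full [-0.0027 -0.0104]
0.45 [ 0.6491 -0.2479] half [-0.0016 -0.0051] full [-0.0032 -0.0103]
0.5 [ 0.6463 -0.2555] half [-0.0018 -0.0051] full [-0.0037 -0.0101]
0.55 [ 0.6431 -0.2629] half [-0.0021 -0.005 ] full [-0.0042 -0.0099]
0.6 [ 0.6396 -0.2702] half [-0.0023 -0.0049] full [-0.0047 -0.0097]
0.65 [ 0.6356 -0.2772] half [-0.0025 -0.0047] full [-0.0052 -0.0094]
0.7 [ 0.6314 -0.2841] half [-0.0028 -0.0046] full [-0.0057 -0.0091]
0.75 [ 0.6268 -0.2907] half [-0.003  -0.0045] full [-0.0061 -0.0088]
0.8 [ 0.6219 -0.2971] half [-0.0032 -0.0043] full [-0.0066 -0.0085]
0.85 [ 0.6166 -0.3032] half [-0.0034 -0.0041] full [-0.007  -0.0082]
0.9 [ 0.6111 -0.3091] half [-0.0036 -0.004 ] full [-0.0074 -0.0078]
0.95 [ 0.6053 -0.3147] half [-0.0038 -0.0038] full [-0.0078 -0.0074]
1.0 [ 0.5992 -0.32  ] half [-0.004  -0.0036] full [-0.0081 -0.0071]
1.05 [ 0.5928 -0.325 ] half [-0.0042 -0.0034] full [-0.0085 -0.0066]
turn per .05 0.04774648292756861
```

>>> move_arm(series=[[0,-0.01,-0.004,0,0,0],[0,-0.02,-0.004,0,0,0],[0,-0.02,-0.004,0,0,0],[0,-0.02,-0.004,0,0,0]])

```text
clock: 11.5
position: [0.6535, -0.1604, 0.064]
ee_rot: [2.183, 2.259, -0.0]
force: [1.2, -0.1, -0.3]
width: 0.004
gripper_force: 0.0
```

>>> move_arm(series=[[0.001,-0.012,0,0,0,0],[0.0023,-0.0226,0,0,0,-0.048],[0.0033,-0.0333,0,0,0,-0.096],[0.0038,-0.044,0,0,0,-0.144],[0.0037,-0.0548,0,0,0,-0.19]])

```text
clock: 12.0
position: [0.6567, -0.2014, 0.064]
ee_rot: [2.4, 2.027, 0.001]
force: [1.0, 1.9, 0.1]
width: 0.004
gripper_force: 1.0
```

>>> move_arm(series=[[-0.0003,-0.0054,0,0,0,-0.024],[-0.0003,-0.0054,0,0,0,-0.024],[-0.0003,-0.0054,0,0,0,-0.024]])

```text
clock: 12.3
position: [0.6559, -0.2048, 0.0638]
ee_rot: [-2.42, -2.002, 0.001]
force: [0.5, 1.0, -0.8]
width: 0.009
gripper_force: 0.3
```

>>> move_arm(series=[[-0.0004,-0.0054,0,0,0,-0.024],[-0.001,-0.0107,0,0,0,-0.048],[-0.001,-0.0107,0,0,0,-0.048]])

```text
clock: 12.6
position: [0.6551, -0.2137, 0.0638]
ee_rot: [2.472, 1.938, -0.001]
force: [-0.2, 1.2, -0.6]
width: 0.004
gripper_force: 0.8
```

>>> move_arm(series=[[-0.0007,-0.0053,0,0,0,-0.024],[-0.0014,-0.0107,0,0,0,-0.048],[-0.0014,-0.0107,0,0,0,-0.048]])

```text
clock: 12.9
position: [0.654, -0.222, 0.0638]
ee_rot: [2.521, 1.875, -0.001]
force: [0.6, 1.9, 0.1]
width: 0.006
gripper_force: 0.8
```

>>> move_arm(series=[[-0.0009,-0.0053,0,0,0,-0.024],[-0.0019,-0.0106,0,0,0,-0.048],[-0.0019,-0.0106,0,0,0,-0.048]])

```text
clock: 13.2
position: [0.6528, -0.2288, 0.0638]
ee_rot: [-2.566, -1.812, -0.0]
force: [-0.1, 5.2, -0.4]
width: 0.007
gripper_force: 2.2
```

>>> move_arm(series=[[-0.0012,-0.0052,0,0,0,-0.024],[-0.0025,-0.0105,0,0,0,-0.048],[-0.0025,-0.0105,0,0,0,-0.048]])

```text
clock: 13.5
position: [0.6513, -0.2354, 0.0639]
ee_rot: [-2.609, -1.748, -0.002]
force: [1.4, 7.4, 0.7]
width: 0.004
gripper_force: 3.5
```

>>> move_arm(series=[[-0.0007,-0.0026,0,0,0,-0.012],[-0.0014,-0.0052,0,0,0,-0.024],[-0.0014,-0.0052,0,0,0,-0.024]])

```text
clock: 13.8
position: [0.6506, -0.2383, 0.0639]
ee_rot: [-2.629, -1.717, -0.003]
force: [0.7, 8.8, 0.8]
width: 0.005
gripper_force: 4.1
```

>>> move_arm(series=[[-0.0008,-0.0026,0,0,0,-0.012],[-0.0016,-0.0051,0,0,0,-0.024],[-0.0016,-0.0051,0,0,0,-0.024]])

```text
clock: 14.1
position: [0.6497, -0.2416, 0.064]
ee_rot: [-2.65, -1.684, -0.004]
force: [1.7, 9.3, 0.7]
width: 0.003
gripper_force: 4.7
```

>>> move_arm(series=[[-0.0009,-0.0026,0,0,0,-0.012],[-0.0018,-0.0051,0,0,0,-0.024],[-0.0018,-0.0051,0,0,0,-0.024]])

```text
clock: 14.4
position: [0.6486, -0.2452, 0.064]
ee_rot: [-2.671, -1.651, -0.004]
force: [2.7, 8.3, 0.2]
width: 0.005
gripper_force: 5.0
```

>>> move_arm(series=[[-0.001,-0.0025,0,0,0,-0.012],[-0.002,-0.005,0,0,0,-0.024],[-0.002,-0.005,0,0,0,-0.024]])

```text
clock: 14.7
position: [0.6474, -0.2488, 0.0641]
ee_rot: [-2.691, -1.617, -0.005]
force: [3.6, 10.2, -0.3]
width: 0.005
gripper_force: 5.2
```

>>> move_arm(series=[[-0.001,-0.0025,0,0,0,-0.012],[-0.002,-0.005,0,0,0,-0.024],[-0.002,-0.005,0,0,0,-0.024]])

```text
clock: 15.0
position: [0.6461, -0.2524, 0.0642]
ee_rot: [-2.711, -1.583, -0.006]
force: [4.6, 10.3, 0.3]
width: 0.004
gripper_force: 5.5
```

>>> move_arm(series=[[-0.0011,-0.0025,0,0,0,-0.012],[-0.0022,-0.0049,0,0,0,-0.024],[-0.0022,-0.0049,0,0,0,-0.024]])

```text
clock: 15.3
position: [0.6447, -0.256, 0.0643]
ee_rot: [-2.731, -1.549, -0.006]
force: [5.6, 10.6, -0.6]
width: 0.006
gripper_force: 5.7
```

```bash
python3 - <<'E'
from h import *
s=readout.observe();print(s['force'],s['position'],s['gripper_force'])
im,d=snap('scene');c=calibration('scene');q=c['view']@np.r_[.57,-.22,.085,1];u0=int(c['cx']+c['fx']*q[0]/q[2]);v0=int(c['cy']+c['fy']*q[1]/q[2])
im2,_=snap('side');c=calibration('side');q=c['view']@np.r_[.57,-.22,.085,1];u1=int(c['cx']+c['fx']*q[0]/q[2]);v1=int(c['cy']+c['fy']*q[1]/q[2])
o=[cv2.resize(a[v-50:v+50,u-50:u+50][...,::-1],(400,400),interpolation=cv2.INTER_CUBIC) for a,u,v in((im,u0,v0),(im2,u1,v1))]
cv2.imwrite('pics/wr.png',np.hstack(o));print(readout.observe()['force'])
E
```

```text
[ 5.5816145  10.59035577 -0.60843246] [ 0.64473595 -0.25599699  0.06425145] 5.711686033755541
[ 5.17085132 10.52571657  0.34072327]
```

View pics/wr.png

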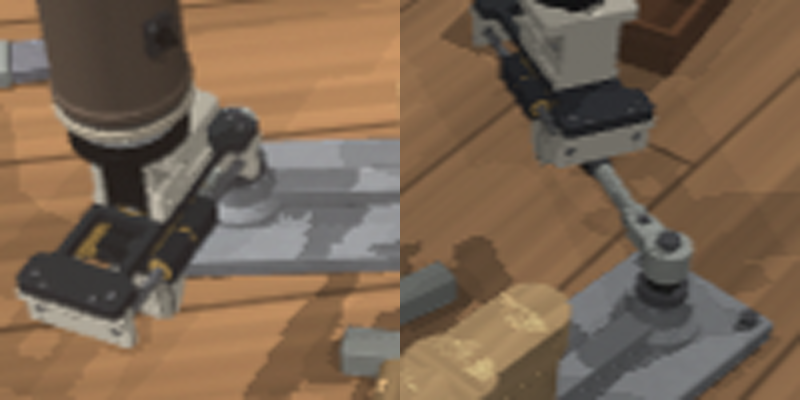

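The force rise breaks off at about 9–10 N, after about 20 mm of rise. About 14 mm of plateau travel follows. The side crop shows the handle bent at the hinge (643,218) relative to the bolt at (670,240). So the joint has given, and I back off.

>>> move_arm(series=[[0.007,0.012,0,0,0,0],[0.014,0.024,0,0,0,0],[0.021,0.036,0,0,0,0],[0.028,0.048,0,0,0,0],[0.036,0.062,0,0,0,0]])

```text
clock: 15.9
position: [0.6699, -0.2138, 0.064]
ee_rot: [2.734, 1.545, -0.001]
force: [-0.8, -0.4, 0.6]
width: 0.004
gripper_force: 0.0
```

>>> move_arm(series=[[0.004,0.008,0,0,0,0],[0.008,0.014,0.02,0,0,0],[0.008,0.014,0.08,0,0,0],[0.008,0.014,0.14,0,0,0],[0.008,0.014,0.2,0,0,0]])

```text
clock: 16.4
position: [0.6756, -0.2031, 0.217]
ee_rot: [2.734, 1.546, 0.001]
force: [1.4, -1.2, 0.9]
width: 0.007
gripper_force: 0.0
```

```bash
python3 - <<'E'
from h import *
s=readout.observe();print(s['clock'],s['force'],s['position'])
o=[]
for n in('scene','side'):
    im,d=snap(n);P=pts(n,d);c=calibration(n)
    o.append(cv2.resize(im[...,::-1],(400,300),interpolation=cv2.INTER_AREA))
    hsv=cv2.cvtColor(im,cv2.COLOR_RGB2HSV)
    m=(d>0)&(P[...,2]>.11)&(P[...,2]<.15)&(np.hypot(P[...,0]-.52,P[...,1])<.1)&(hsv[...,1]>60);t=P[m]
    print(n,np.percentile(t[:,2],[10,50,90]).round(4),cv2.minAreaRect(t[:,:2].astype(np.float32)*1000))
    m=(d>0)&(P[...,2]>.075)&(P[...,2]<.105)&(P[...,0]>.57)&(P[...,0]<.72)&(P[...,1]<-.19)&(P[...,1]>-.35)&(im.max(-1)<70);t=P[m]
    if len(t):print(' grip',len(t),cv2.minAreaRect(t[:,:2].astype(np.float32)*1000))
cv2.imwrite('pics/end.png',np.hstack(o))
E
```

```text
16.4 [ 1.35814872 -1.18570753  0.94588153] [ 0.67563085 -0.20308131  0.21696497]
scene [0.1162 0.1278 0.1308] ((518.798095703125, 5.918357849121094), (156.8961944580078, 74.57901000976562), 78.26315307617188)
 grip 223 ((652.6283569335938, -242.15614318847656), (23.73360824584961, 91.37537384033203), 73.08112335205078)
side [0.1202 0.1303 0.1323] ((519.92333984375, 6.308441162109375), (156.7792205810547, 66.4827651977539), 80.55448913574219)
 grip 170 ((647.3126220703125, -238.95138549804688), (24.74485969543457, 97.85020446777344), 74.22956085205078)
```

View pics/end.png

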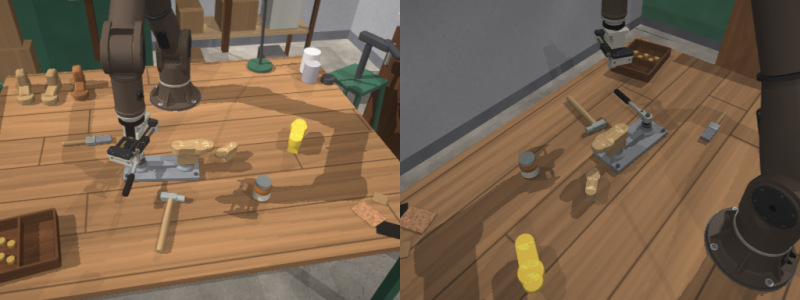

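The last is seated (sole at z 0.130). The free wrench rests at about -16.5°. It sprang back 0.23 rad, well above the mount's 0.11, so the joint did click and stopped short of its stop. Nothing else has moved.

```bash
python3 -c "
from cell import ticket
print(ticket.sign_off())"
```

```text
the job is handed in; nothing more can be done
None
```

The job is handed in: the last sits fully home on the spindle, sole up with its toe away from the wrench. I turned the wrench until its joint gave (at about 10–12 N, under the 19 N limit) and let it go, and the glue jar, hammer and brush were left alone.

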